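# Slide the note pad to its square, turn the desk caddy to the red cup and hold it

## Robot

A 6-joint arm with a two-finger parallel gripper is mounted at the origin on a cart in front of the work surface, level with it; the furniture and walls round the work are solid. World frame = base frame: x ahead of the robot, y to its left, z up, the work surface at z = 0. Lengths are in m, angles in degrees, forces in N, time in s.
With the tool pointing down it reaches from about 0.325 to 0.85 m from the base axis. Payload 4.4 kg.
Tool frame: the origin (TCP) lies between the finger pads, 19 mm behind the fingertips; this is the grasp point; z points along the fingers, y is the line along which they close (so a half turn about z gives the same grasp; the last joint's range is limited). The gripper opens to 94 mm and grips with 3 to 60 N. Pads are 16 mm wide; open, the fingers measure 119 mm over their backs; the gripper's body (75 mm by 177 mm) begins 78 mm behind the grasp point.
Start: joints at [66.95, 11.837, 88.321, -0, 79.842, -8.623], TCP at [0.143, 0.557, 0.224] pointing down, gripper open.
Joint ranges: [-156.59, 156.59], [-49.26, 127.26], [12.9, 141.05], [-63.56, 243.56], [4.71, 150.69], [-161.64, 161.64]. Speed limits (degrees/s): [159.86, 159.86, 180, 180, 180, 180].

## Interface

Orientations are given as a 3x3 rotation matrix whose columns are the frame's x, y, z axes.
In Python, from workcell import ctrl gives the robot as it stands. The module is installed in compiled form; this text tells all that it offers. Calls block until the motion is done:
- ctrl.movep(position, orientation): joint-space move of the TCP to a pose.
- ctrl.line_to(position, rot=None, rate=0.15, stop_force=None): straight line of the TCP; rot=None keeps the orientation; rate is the mean speed in m/s. With stop_force (N) it stops when the force on the tool has changed by that much, and returns True; else False.
- ctrl.set_joints(angles): joint-space move.
- ctrl.move_gripper(opening): finger opening in m; the grip force is fixed at half the most; returns when the fingers have stopped.
- ctrl.pause(seconds).
- ctrl.solve_ik(position, orientation): joint angles nearest the present ones, or None.
- ctrl.sense(): the state.
- ctrl.read_camera(name): name is "scene" or "side" or "wrist"; returns the picture (420x560x3 uint8, blue, green, red); there is no depth.
- ctrl.calibration(name): a dict with "intrinsics" (3x3 intrinsics, pixels), "xyz" and "rotation" of the camera in the world. Camera axes: x right, y down, z forward; pixel columns grow to the right and rows downward; lengths in m; the calibration is good to about 2 mm. A picture is of the moment at which its call begins: read the wrist's pose just before it. calibration takes no time and is no camera call; for the wrist camera it gives the pose at the moment of the call.
A pose or a line that the arm cannot do raises ctrl.PlanningError and nothing moves.
- ctrl.sign_off(): hands the job in; it is judged then, once.
The state is a dict: "time_s": time; "joint_positions": joint angles; "joint_velocities": joint speeds; "joint_efforts": joint torques, N m; "eef_pos": TCP position; "orientation": TCP orientation; "ft_force": force on the tool from outside, world axes, zero at the start; "torque": the same for the moment, N m; "width": finger opening in m; "grasp_force": force on a finger pad.
Only numpy, scipy, OpenCV 4.12 (cv2) and the standard library are available. Lean on these libraries where they do the work, as an engineer would, in place of code of your own. Each camera call takes 0.05 s, during which the arm holds its last target. There are 200 camera calls.

## Task

First slide the yellow sticky-note pad at the front of the table (not the one at the back right) along the table, without lifting it, until it sits centred in the white outlined square in front of the rotating desk caddy. Then turn the caddy by the wooden bar handle on top until the red pen cup faces straight to the front, in line with the white pointer on the caddy's foot, and hold it still there: finish with the gripper still closed on the handle. Leave the pad in its square and everything else on the table where it stands.

Things in the scene. Friction and masses are not known exactly. Their poses are not given: they have to be found in the camera images.
- note_pad: square yellow pad of sticky notes, 80 x 80 x 13 mm, about 0.05 kg, lying loose on the table near the front, left or right of the outlined square (another such pad, at the far back right, belongs to the room and stays); origin at the centre of its underside, x and y axes along its sides, z up
- note_square (a point): centre, on the table surface, of the white outlined square (a painted line 0.6 mm high that does not obstruct; each side 132 mm long), 205 mm in front of the caddy's axis on the side of the white pointer; its x axis points from here to the caddy's axis
- caddy_base: fixed black round foot of the caddy, 224 mm across and 14 mm high, with a white pointer on its front that reaches 148 mm from the axis; origin on the table at the turning axis; its -x axis points to the front, through the pointer to the note square, z up
- caddy_top (a joint): angle of the turning top in rad, growing counter-clockwise seen from above; at 0 (or any whole number of turns) the red cup faces the front. It turns without end either way, with light friction (about 0.06 N m), and stays where it is left. It starts at least 0.9 rad away from the front
- red_cup (a point): centre of the mouth of the red cup, 88 mm above the table and 65 mm from the turning axis. The turning top is a wooden disc 206 mm across with four cups, 64 mm wide, 90 degrees apart, one red and three grey; the pens and pencils in the cups stand up to 0.15 m above the table
- front_mark (a point): fixed point 88 mm above the table, 65 mm in front of the axis, where the mouth of the red cup must come
- handle (a point): grip point in the dark wooden bar handle on top of the caddy's centre post, on the turning axis, 176 mm above the table. The bar is 70 mm long, 16 mm thick, from 152 to 192 mm above the table, and turns with the top. Its length is this point's x axis and runs through the red cup, which lies toward -x; pinch it across its thickness (along y) from above
- tape_measure: bystander: yellow and black tape measure, 60 x 74 x 30 mm, on the other side of the front from the pad
- candle_jar: bystander: glass candle jar, 76 mm wide, 90 mm high, at the left; behind it, in the back left corner, a 285 mm high glass carafe stands, with phone, power strip and mouse along the back
- balm_tin: bystander: round grey tin, 60 mm wide, 26 mm high, at the right

How it is judged:
By the outcome, as a careful person would: the job done as asked, in the order asked, and still so for the second after the job is handed in, while the arm keeps its last pose, push and grip.
It also fails if it takes over 72 s, if anything falls off the work surface, if the arm or the gripper's body presses on something with over 40 N, if the wrist force passes 120 N, or if a joint passes its speed limit or range.

## Working session

There is one attempt and no reset: what is moved stays moved. The work goes in short steps, each a Python script; the robot and the scene stay as the last script left them, time stands still between calls to the robot, and variables do not carry over. Pictures are saved under pics/ and viewed, at most 10 in all, crops included, and the job is handed in when it is done.

```bash
mkdir -p pics; python3 - <<'E'
from workcell import ctrl
import cv2,numpy as np
for n in ("scene","side"):
    im=ctrl.read_camera(n); cv2.imwrite(f"pics/{n}0.png",im)
    c=ctrl.calibration(n); print(n,np.round(c["intrinsics"],1).tolist(),np.round(c["xyz"],3),np.round(c["rotation"],3).tolist())
print(ctrl.sense())
E
```

```text
scene [[454.6, 0.0, 280.6], [0.0, 454.6, 205.5], [0.0, 0.0, 1.0]] [ 0.064 -0.822  0.731] [[0.848, -0.27, 0.455], [-0.529, -0.457, 0.715], [0.015, -0.847, -0.531]]
side [[449.2, 0.0, 277.8], [0.0, 449.2, 207.8], [0.0, 0.0, 1.0]] [ 0.254 -0.83   0.811] [[0.934, -0.223, 0.278], [-0.356, -0.572, 0.739], [-0.006, -0.789, -0.614]]
{'time_s': 0.1, 'joint_positions': array([ 6.69491977e+01,  1.18806484e+01,  8.83941525e+01, -1.19975422e-03,
        7.98414474e+01, -8.62331500e+00]), 'joint_velocities': array([ 0.08048733, -0.08381148, -0.20018143,  0.02163957,  0.04303288,
       -0.00808238]), 'joint_efforts': array([-7.25069549e-04, -3.71862137e+01, -2.82290608e+01,  6.98952586e-02,
        3.11087980e-02, -5.42782868e-05]), 'eef_pos': array([0.1430171 , 0.55623359, 0.22321455]), 'orientation': array([[-9.68464558e-01,  2.49150155e-01, -7.75449535e-04],
       [ 2.49151200e-01,  9.68462784e-01, -1.87499134e-03],
       [ 2.83839634e-04, -2.00906684e-03, -9.99997942e-01]]), 'ft_force': array([ 0.24979083,  0.71331661, -0.57729146]), 'torque': array([ 0.03256617,  0.02485151, -0.00999783]), 'grasp_force': 0.0, 'width': 0.09375895737869588}
```

View pics/scene0.png

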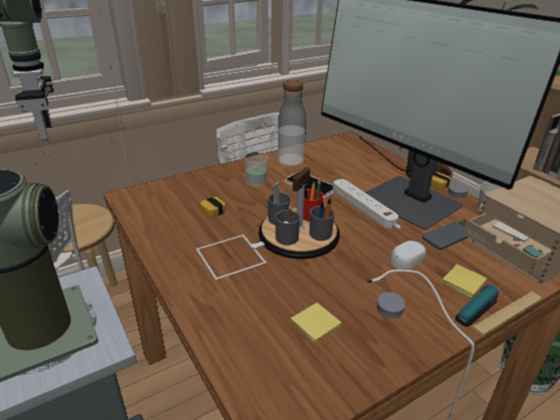

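View pics/side0.png

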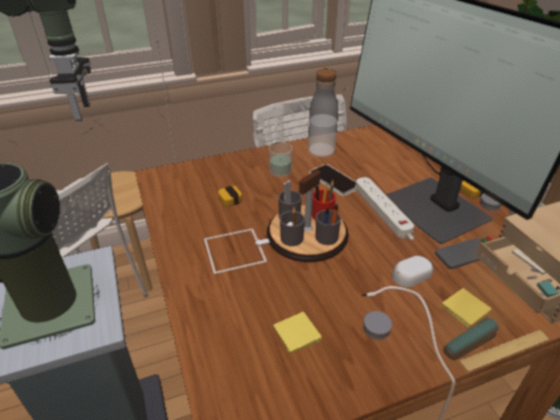

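The scene view shows the front pad at about (316,321), the square at (231,256), the caddy foot at (300,232), the handle at (300,180) and the red cup behind it at (314,205). The side view shows the same, with the pad at (298,331), square at (235,250), foot at (308,232) and red cup at (325,203).

```bash
cat > h.py <<'E'
import cv2,numpy as np
from workcell import ctrl
def snap(n):
    c=ctrl.calibration(n); return ctrl.read_camera(n),c
def cast(px,c,z):
    px=np.atleast_2d(px).astype(float)
    d=np.c_[px,np.ones(len(px))]@np.linalg.inv(c["intrinsics"]).T@np.asarray(c["rotation"]).T
    o=np.asarray(c["xyz"]); return o+d*((z-o[2])/d[:,2])[:,None]
def proj(P,c):
    q=(np.atleast_2d(P)-c["xyz"])@np.asarray(c["rotation"])@np.asarray(c["intrinsics"]).T
    return q[:,:2]/q[:,2:]
def tri(p1,c1,p2,c2):
    r=lambda p,c:(lambda d:d/np.linalg.norm(d))(np.asarray(c["rotation"])@np.linalg.inv(c["intrinsics"])@[*p,1])
    a,b=r(p1,c1),r(p2,c2); A,B=np.asarray(c1["xyz"]),np.asarray(c2["xyz"])
    s=np.linalg.lstsq(np.c_[a,-b],B-A,rcond=None)[0]; return (A+s[0]*a+B+s[1]*b)/2,np.linalg.norm(A+s[0]*a-B-s[1]*b)
def blobs(m,amin=60):
    cs,_=cv2.findContours(m,cv2.RETR_EXTERNAL,cv2.CHAIN_APPROX_NONE)
    return sorted([k for k in cs if cv2.contourArea(k)>amin],key=cv2.contourArea,reverse=True)
def rect(k,c,z):
    P=cast(k.reshape(-1,2),c,z)[:,:2]; return cv2.minAreaRect((P*1000).astype(np.float32))
def yellow(im): return cv2.inRange(cv2.cvtColor(im,cv2.COLOR_BGR2HSV),(22,90,90),(36,255,255))
def red(im):
    h=cv2.cvtColor(im,cv2.COLOR_BGR2HSV); return cv2.inRange(h,(0,190,70),(5,255,255))|cv2.inRange(h,(172,150,70),(180,255,255))
def white(im): return cv2.inRange(cv2.cvtColor(im,cv2.COLOR_BGR2HSV),(0,0,150),(180,70,255))
def ctr(k):
    m=cv2.moments(k); return np.array([m["m10"],m["m01"]])/m["m00"]
E
python3 - <<'E'
from h import *
np.set_printoptions(precision=4,suppress=True)
D={}
for n in ("scene","side"):
    im=cv2.imread(f"pics/{n}0.png"); c=ctrl.calibration(n); print(n)
    for nm,m,z in (("yel",yellow(im),.013),("red",red(im),.07),("wht",white(im),0.)):
        for k in blobs(m,80):
            p=ctr(k); w=cast(p,c,z)[0]
            if .2<w[0]<1.0 and -.6<w[1]<.5:
                r=rect(k,c,z); print(nm,p,w[:2],np.round([*r[0],*r[1],r[2]],1))
E
```

```text
scene
yel [315.6993 321.8147] [ 0.4984 -0.287 ] [ 499.4 -285.2   83.3   82.2    5.9]
yel [463.7745 280.19  ] [ 0.8779 -0.3613] [ 878.6 -360.4   91.5   76.6   14.2]
red [310.4353 203.3625] [0.7076 0.0347] [712.   32.  168.2  45.7  49.6]
wht [366.2166 199.3673] [0.9393 0.0566] [939.1  68.  274.3  48.3  89.7]
wht [408.5367 250.153 ] [ 0.864  -0.1981] [ 864.6 -196.4   96.1   56.9    5.2]
wht [428.4955 298.0676] [ 0.7717 -0.352 ] [ 779.5 -356.4  111.   261.3    9.5]
side
yel [296.8826 331.7845] [ 0.4986 -0.2874] [ 499.4 -285.5   76.9   78.8    5.2]
yel [466.1449 306.6607] [ 0.8796 -0.3617] [ 877.9 -360.7   81.8   75.3   13.4]
red [322.1258 202.9676] [0.7081 0.0375] [712.7  36.5 127.6  60.6  63.4]
wht [384.9409 203.8204] [0.9227 0.0481] [923.2  60.5 274.7  50.7  89.8]
wht [413.0199 267.4117] [ 0.8488 -0.2045] [ 849.4 -202.5  101.7   63.1    6.7]
wht [320.6785 148.5081] [0.8824 0.4093] [880.9 410.7  81.5  92.9   3.6]
wht [415.4079 315.9167] [ 0.7667 -0.3347] [ 770.9 -358.   102.7  261.4   10. ]
wht [230.8411 258.6373] [ 0.4318 -0.0093] [449.6  20.6 136.7 137.4  86.7]
```

```bash
cat >> h.py <<'E'
def down(a):  # fingers close along direction at angle a (deg) in world
    a=np.radians(a); y=np.array([np.cos(a),np.sin(a),0]); z=np.array([0,0,-1.]); return np.c_[np.cross(y,z),y,z]
E
python3 - <<'E'
from h import *
np.set_printoptions(precision=3,suppress=True)
for a in (90,0,45,-45,-90,180,135):
    for p in ([.42,-.1,.42],[.5,-.05,.42]): print(a,p,ctrl.solve_ik(p,down(a)))
c=ctrl.calibration("wrist");s=ctrl.sense();print(s["orientation"].T@(c["xyz"]-s["eef_pos"]),s["orientation"].T@c["rotation"],c["intrinsics"])
E
```

```text
90 [0.42, -0.1, 0.42] [ -24.909  -10.787   88.613   -0.     102.174 -114.909]
90 [0.5, -0.05, 0.42] [ -15.588   -1.676   80.386   -0.     101.29  -105.588]
0 [0.42, -0.1, 0.42] [-24.909 -10.787  88.613  -0.    102.174 -24.909]
0 [0.5, -0.05, 0.42] [-15.588  -1.676  80.386  -0.    101.29  -15.588]
45 [0.42, -0.1, 0.42] [-24.909 -10.787  88.613  -0.    102.174 -69.909]
45 [0.5, -0.05, 0.42] [-15.588  -1.676  80.386  -0.    101.29  -60.588]
-45 [0.42, -0.1, 0.42] [-24.909 -10.787  88.613  -0.    102.174  20.091]
-45 [0.5, -0.05, 0.42] [-15.588  -1.676  80.386  -0.    101.29   29.412]
-90 [0.42, -0.1, 0.42] [-24.909 -10.787  88.613  -0.    102.174  65.091]
-90 [0.5, -0.05, 0.42] [-15.588  -1.676  80.386  -0.    101.29   74.412]
180 [0.42, -0.1, 0.42] [-24.909 -10.787  88.613  -0.    102.174 155.091]
180 [0.5, -0.05, 0.42] None
135 [0.42, -0.1, 0.42] [ -24.909  -10.787   88.613   -0.     102.174 -159.909]
135 [0.5, -0.05, 0.42] [ -15.588   -1.676   80.386   -0.     101.29  -150.588]
[ 0.075  0.    -0.161] [[ 0.001 -0.965 -0.263]
 [ 1.     0.001  0.001]
 [-0.001 -0.263  0.965]] [[315.      0.    277.247]
 [  0.    315.    208.778]
 [  0.      0.      1.   ]]
```

```bash
python3 - <<'E'
from h import *
import pickle
np.set_printoptions(precision=3,suppress=True)
V=[]
for p in ([.42,-.1,.40],[.60,.03,.40]):
    ctrl.movep(p,down(-90)); ctrl.pause(.3); im,c=snap("wrist"); V.append((im,c)); cv2.imwrite(f"pics/w{len(V)}.png",im)
pickle.dump(V,open("V.pkl","wb")); print(ctrl.sense()["time_s"])
cv2.imwrite("pics/w12.png",cv2.resize(np.vstack([v[0] for v in V]),None,fx=.7,fy=.7))
E
```

```text
4.2917
```

View pics/w12.png

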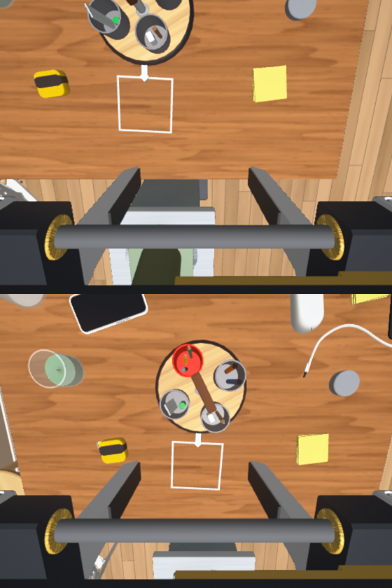

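The top picture (view 1) shows, in full-size pixels, the square at (207,149) and the pad at (386,120). The bottom picture (view 2) shows the square at (281,245), the pad at (447,221), the foot at (287,133), the red cup at (268,96) and the brown bar running from the red cup to the front-right.

```bash
python3 - <<'E'
from h import *
import pickle
np.set_printoptions(precision=4,suppress=True)
V=pickle.load(open("V.pkl","rb"))
for i,(im,c) in enumerate(V):
    print("view",i+1)
    for nm,m,z in (("yel",yellow(im),.013),("red",red(im),.088),("wht",white(im),0.0006)):
        for k in blobs(m[:, :]*1,150):
            p=ctr(k); w=cast(p,c,z)[0]
            if p[1]<285 and .2<w[0]<1.0 and -.45<w[1]<.3:
                r=rect(k,c,z); print(nm,p,w[:2],np.round([*r[0],*r[1],r[2]],1))
im,c=V[1]
cv2.imwrite("pics/c2.png",cv2.resize(im[50:270,200:370],None,fx=3.4,fy=2.7*1) if 0 else cv2.resize(im[50:260,200:380],None,fx=2.8,fy=2.8,interpolation=cv2.INTER_CUBIC))
h=cv2.cvtColor(im,cv2.COLOR_BGR2HSV)
for x,y in ((287,120),(290,130),(295,140),(300,150),(305,160),(280,110),(310,125),(287,160)): print((x,y),h[y,x])
E
```

```text
view 1
yel [384.5162 119.3019] [ 0.5044 -0.2792] [ 503.5 -279.9   78.3   81.4    5.4]
yel [ 75.538  130.1417] [0.486  0.2409] [486.1 240.7  26.2  69.8  10.7]
yel [ 66.2919 104.2625] [0.5276 0.2493] [526.9 247.5  13.6  66.6   5.9]
wht [206.8744 147.1679] [0.4572 0.0235] [465.3  22.9 137.5 163.2  87.1]
wht [214.6682  42.5543] [0.6232 0.0014] [625.1   7.2  92.1  74.9  48.7]
wht [430.9455  11.0304] [ 0.6687 -0.3415] [ 666.5 -341.4   34.9   61.8    0.1]
wht [153.424   25.5023] [0.6477 0.0977] [649.1 105.9  63.4  76.9   6.3]
view 2
yel [445.5775 220.7502] [ 0.5059 -0.2781] [ 505.9 -278.4   82.1   82.4    6.8]
yel [521.7867   4.9488] [ 0.8529 -0.3473] [ 850.1 -355.4   82.7   19.    89.9]
yel [163.0407 233.9897] [0.4808 0.2396] [481.1 237.6  24.7  68.1  11.6]
yel [156.6276 211.9307] [0.523  0.2472] [523.  246.5  15.6  63.8   7.1]
red [267.2807  94.2949] [0.7173 0.0428] [717.   42.8  62.2  61.8  34. ]
wht [280.1956 243.6388] [0.4567 0.0233] [464.   22.8 137.6 160.8  87.1]
wht [441.4832  24.1683] [ 0.83   -0.2332] [ 828.1 -235.    83.3   62.    10.1]
wht [329.3485 116.3821] [ 0.6891 -0.0604] [688.2 -60.7  74.1  73.9  90. ]
wht [248.8251 157.7757] [0.6189 0.0791] [618.3  79.1  75.4  74.4  71.1]
wht [495.1619 127.0158] [ 0.6712 -0.3472] [ 670.8 -347.2   61.5   60.1   90. ]
wht [490.6261  65.8735] [ 0.7686 -0.3223] [ 763.8 -328.4   81.8  206.    16.1]
wht [304.6761 174.8315] [ 0.5885 -0.0204] [582.1 -26.3  72.1  75.2  23.2]
wht [158.9183  33.9246] [0.8164 0.2186] [842.4 222.2  84.  166.6  16.3]
(287, 120) [ 11 154 134]
(290, 130) [ 10 149 139]
(295, 140) [ 11 146 138]
(300, 150) [ 11 144 136]
(305, 160) [ 11 149 135]
(280, 110) [  2 188 255]
(310, 125) [168   7 179]
(287, 160) [ 21  96 252]
```

View pics/c2.png

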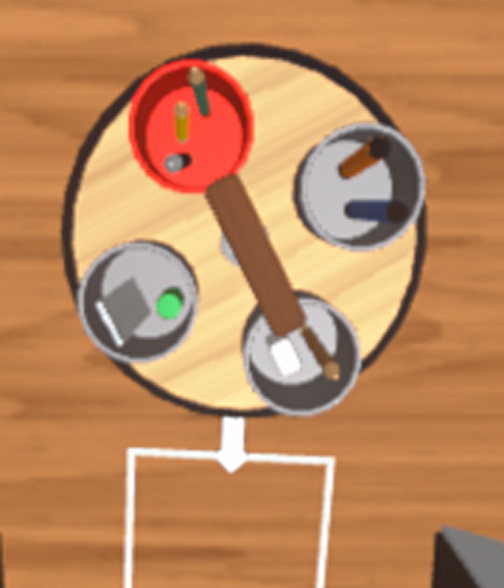

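The crop of view 2 shows the red cup at the upper left, crop (190,125), the bar from crop (220,185) to (287,325), and the pointer at (232,440) reaching over the square's rear edge. The outline and pointer merge, so I'll use the square's inner hole. Next I'll look from closer over the square and then over the pad.

```bash
cat >> h.py <<'E'
def hole(im,c):
    cs,_=cv2.findContours(white(im),cv2.RETR_CCOMP,cv2.CHAIN_APPROX_NONE); out=[]
    for k in cs:
        if cv2.contourArea(k)<2000: continue
        r=rect(k,c,0.0006)
        if all(115<s<140 for s in r[1]): out.append(np.round([*r[0],*r[1],r[2]],1))
    return out
def pad(im,c):
    ks=[k for k in blobs(yellow(im),300) if all(70<s<100 for s in rect(k,c,.013)[1])]
    return [(ctr(k),np.round(cast(ctr(k),c,.013)[0]*1000,1),np.round(np.array(sum((list(x) if isinstance(x,tuple) else [x] for x in rect(k,c,.013)),[])),1)) for k in ks]
E
python3 - <<'E'
from h import *
import pickle
np.set_printoptions(precision=4,suppress=True)
V=pickle.load(open("V.pkl","rb"))
for n in ("scene","side"): V.append((cv2.imread(f"pics/{n}0.png"),ctrl.calibration(n)))
for p in ([.42,.02,.33],[.47,-.27,.25]):
    ctrl.movep(p,down(95)); ctrl.pause(.3); V.append(snap("wrist"))
for im,c in V: print(hole(im,c),pad(im,c))
# pad height: triangulate centres
P=[(pad(*v)[0][0],v[1]) for v in (V[0],V[1],V[5]) if pad(*v)]
print(tri(*P[0],*P[-1]),tri(*P[1],*P[-1]))
cv2.imwrite("pics/p.png",V[5][0]); print(ctrl.sense()["time_s"])
E
```

```text
[array([452.4,  23.5, 130.3, 130.3,  87.1])] [(array([384.5162, 119.3019]), array([ 504.4, -279.2,   13. ]), array([ 503.5, -279.9,   78.3,   81.4,    5.4]))]
[array([452.4,  23.2, 130.4, 130.5,  87.1])] [(array([445.5775, 220.7502]), array([ 505.9, -278.1,   13. ]), array([ 505.9, -278.4,   82.1,   82.4,    6.8]))]
[] [(array([315.6993, 321.8147]), array([ 498.4, -287. ,   13. ]), array([ 499.4, -285.2,   83.3,   82.2,    5.9])), (array([463.7745, 280.19  ]), array([ 877.9, -361.3,   13. ]), array([ 878.6, -360.4,   91.5,   76.6,   14.2]))]
[] [(array([296.8826, 331.7845]), array([ 498.6, -287.4,   13. ]), array([ 499.4, -285.5,   76.9,   78.8,    5.2])), (array([466.1449, 306.6607]), array([ 879.6, -361.7,   13. ]), array([ 877.9, -360.7,   81.8,   75.3,   13.4]))]
[array([452.8,  23.4, 130.2, 130.1,  87.1])] [(array([ 83.8245, 208.6395]), array([ 501.6, -278.4,   13. ]), array([ 503. , -277.6,   77.2,   84.9,    6.6]))]
[] [(array([266.213 , 205.7525]), array([ 501.4, -281.2,   13. ]), array([ 503.4, -281.5,   77.3,   78.5,    5.1]))]
(array([ 0.5041, -0.2817,  0.0043]), np.float64(0.0010353156438461923)) (array([ 0.5035, -0.2816,  0.0061]), np.float64(0.0008212584347196776))
8.9333
```

View pics/p.png

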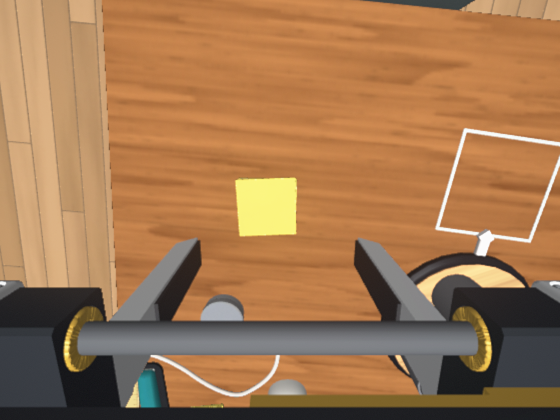

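The close view shows the front pad at (266,206), clear of both fingers, with the square at the upper right. All views agree on pad (0.5035, -0.281), yaw about 5.5°, and square (0.4525, 0.0233), yaw -2.9°. The pad is low on the table as expected. I'll grip it and slide it.

```bash
python3 - <<'E'
from h import *
np.set_printoptions(precision=4,suppress=True)
p=[.5035,-.281]; q=[.4525,.0233]
def st(t):
    s=ctrl.sense(); print(t,s["time_s"],s["eef_pos"],s["ft_force"],s["width"],s["grasp_force"])
ctrl.movep([*p,.10],down(95.5)); ctrl.pause(.2)
print(ctrl.line_to([*p,.023],rate=.08,stop_force=6)); st("down")
ctrl.move_gripper(0.07); st("grip")
if .074<ctrl.sense()["width"]<.086:
    ctrl.line_to([*q,.023],rot=down(87.1),rate=.08); ctrl.pause(.3); st("slid")
    cv2.imwrite("pics/s1.png",snap("side")[0])
E
```

```text
False
down 10.9167 [ 0.504  -0.2814  0.0236] [-0.5308 -0.0944  0.7386] 0.09418208472098216 0.0
grip 11.3333 [ 0.5038 -0.2812  0.0236] [-0.8695  0.7509  2.0873] 0.07728814686225373 29.976469315588474
slid 15.6417 [0.4526 0.023  0.0235] [ 0.0922 -4.5708  7.766 ] 0.07737710697051284 29.980661049485207
```

```bash
python3 - <<'E'
from h import *
import pickle
np.set_printoptions(precision=4,suppress=True)
ctrl.move_gripper(.094); ctrl.pause(.2)
ctrl.line_to([.4525,.0233,.20],rate=.15)
V=[]
for p,a in (([.42,.02,.33],87.1),([.55,.03,.34],-63),([.62,-.04,.36],-63)):
    ctrl.movep(p,down(a)); ctrl.pause(.3); V.append(snap("wrist")); print(hole(*V[-1]),pad(*V[-1]))
pickle.dump(V,open("V2.pkl","wb")); print(ctrl.sense()["time_s"])
cv2.imwrite("pics/v2.png",cv2.resize(np.vstack([np.hstack([V[0][0],V[1][0]]),np.hstack([V[2][0],V[2][0]])]),None,fx=.7,fy=.7))
E
```

```text
[array([452.8,  23.4, 130.2, 129.8,  87.1])] [(array([279.8865, 194.5719]), array([450.4,  22.8,  13. ]), array([451.9,  22.9,  77.6,  77.9,  88.5]))]
[array([452.4,  23.2, 129.4, 129.6,  87.1])] [(array([253.5176, 228.1663]), array([454.6,  23.8,  13. ]), array([454. ,  23.1,  79.1,  81.4,  87.5]))]
[] [(array([533.9957, 112.062 ]), array([ 884.3, -349.6,   13. ]), array([ 886.8, -352.9,   79.6,   86.6,   12.3])), (array([204.9939, 238.083 ]), array([463.2,  19.2,  13. ]), array([455.4,  22.2,  78.2,  81.2,  87.3]))]
22.125
```

View pics/v2.png

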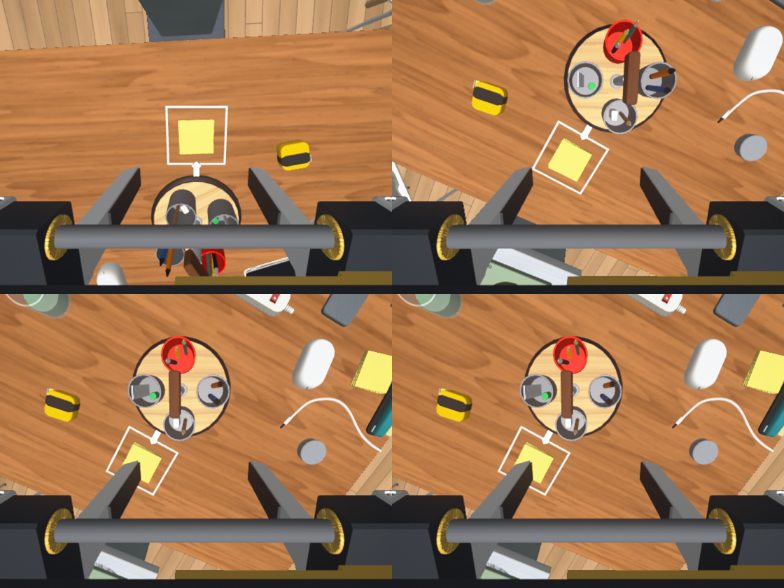

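The pad sits centred and square in the outline in all views. In the top-right view the bar is at about full-size (342,112) and in the bottom view at (250,141). The handle points straight at the red cup as expected. Next I'll triangulate the bar and find the red cup direction.

```bash
python3 - <<'E'
from h import *
import pickle
np.set_printoptions(precision=4,suppress=True)
V=pickle.load(open("V2.pkl","rb"))[1:]+pickle.load(open("V.pkl","rb"))[1:]
ax=np.array([.657,.013]); out=[]; rc=[]
for im,c in V:
    g=proj([*ax,.192],c)[0]; h=cv2.cvtColor(im,cv2.COLOR_BGR2HSV)
    m=cv2.inRange(h,(7,110,70),(14,200,165)); roi=np.zeros_like(m); cv2.circle(roi,tuple(int(v) for v in g),55,255,-1)
    m=cv2.morphologyEx(m&roi,cv2.MORPH_OPEN,np.ones((5,5)))
    k=max(blobs(m,80),key=cv2.contourArea); r=rect(k,c,.192); b=cv2.minAreaRect(k)
    print("exp",g,"got",b[0],b[1],"world",np.round([*r[0],*r[1],r[2]],1)); out.append((b[0],c))
    kr=blobs(red(im),150)[0]; w=rect(kr,c,.088); e=cv2.minEnclosingCircle((cast(kr.reshape(-1,2),c,.088)[:,:2]*1000).astype(np.float32)); rc.append((ctr(kr),c)); print(" red",np.round(e[0],1),e[1])
    # foot + disc: dark ring / wood
    d=cv2.inRange(h,(0,0,0),(180,255,60)); 
    k=blobs(d[:290]*1,200); 
    for q in k:
        P=(cast(q.reshape(-1,2),c,.014)[:,:2]*1000).astype(np.float32); e=cv2.minEnclosingCircle(P)
        if 100<e[1]<125: print(" foot",np.round(e,1) if 0 else e)
for i,j in ((0,1),(0,2),(1,2)): print(tri(*out[i],*out[j]),tri(*rc[i],*rc[j]))
E
```

```text
exp [344.2967 111.9556] got (341.44659423828125, 110.44247436523438) (21.947914123535156, 75.46678161621094) world [656.   15.6  67.3  20.5  27.4]
 red [712.8  41.5] 35.94765853881836
exp [247.9716 143.7116] got (249.0, 142.5) (67.0, 16.0) world [657.8  12.1  67.5  16.3  26.2]
 red [715.4  42.3] 32.75619888305664
exp [290.9174 141.6422] got (290.8999938964844, 140.80001831054688) (59.479408264160156, 13.416406631469727) world [657.3  12.8  67.7  15.2  27.2]
 red [716.5  42.6] 32.14418029785156
(array([0.658 , 0.0137, 0.18  ]), np.float64(0.0013544311146614241)) (array([0.7174, 0.0441, 0.0748]), np.float64(0.0008984683490052088))
(array([0.6579, 0.0134, 0.18  ]), np.float64(0.0019903578719633313)) (array([0.7191, 0.0434, 0.0662]), np.float64(0.00018854973803751312))
(array([0.6578, 0.0128, 0.1857]), np.float64(0.00040811359994280284)) (array([0.7169, 0.0427, 0.0905]), np.float64(0.0003935983016664101))
```

Axis and handle are at (0.6575, 0.0128), the bar top is about 0.18-0.19 high, and the bar and red cup direction is 26.7°. The front is at 177.1°, so the top must turn +150.4°.

```bash
python3 - <<'E'
from h import *
np.set_printoptions(precision=4,suppress=True)
A=[.6575,.0128]; z=.177
def st(t):
    s=ctrl.sense(); print(t,round(s["time_s"],2),s["eef_pos"],s["joint_positions"][5],s["ft_force"],s["torque"],s["width"],s["grasp_force"])
ctrl.movep([*A,.26],down(-63.3)); ctrl.pause(.2)
print(ctrl.line_to([*A,z],rate=.08,stop_force=6)); st("down")
ctrl.move_gripper(0.0); st("grip")
if .012<ctrl.sense()["width"]<.02:
    for a in np.linspace(-63.3,87.1,6)[1:]:
        ctrl.movep([*A,z],down(a))
        if abs(a-87.1)<1 or ctrl.sense()["width"]<.012: st(a)
    ctrl.pause(.5); st("end")
    for n in ("scene","side","wrist"): cv2.imwrite(f"pics/{n}9.png",snap(n)[0])
    cv2.imwrite("pics/e.png",np.hstack([cv2.resize(cv2.imread(f"pics/{n}9.png")[120:330,150:410],None,fx=1.5,fy=1.5) for n in ("scene","side")]))
E
```

```text
False
down 24.06 [0.6581 0.0128 0.1779] 56.88158459571881 [-0.3791  0.5832  0.4529] [-0.0566  0.165   0.0165] 0.09407664686733343 0.0
grip 25.23 [0.6571 0.0136 0.177 ] 56.88800584043613 [-1.7763  2.3662  0.5585] [ 0.3611  0.3036 -0.1175] 0.015709122356782915 29.998280704021454
87.1 28.07 [0.6543 0.013  0.1769] -93.54624702484726 [-10.1352   1.1836   5.3588] [0.1618 1.3571 0.0445] 0.015760343530152023 30.00236839056015
end 28.57 [0.6543 0.013  0.1769] -93.5438560306064 [-10.3525   1.1782   5.527 ] [0.1872 1.348  0.0507] 0.01588342423411 30.002294182777405
```

View pics/e.png

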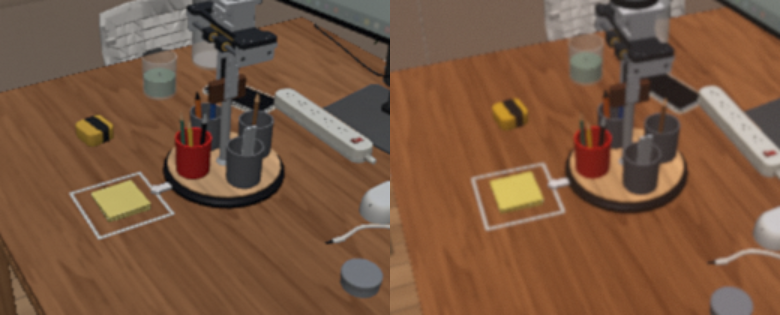

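The end view shows the red cup facing the pointer, the pad in its square, and the bar gripped. There is a steady 10 N sideways push, so I'll relax it and measure the final angle.

```bash
python3 - <<'E'
from h import *
np.set_printoptions(precision=4,suppress=True)
ctrl.line_to([.6545,.0130,.177],rot=down(87.1),rate=.02); ctrl.pause(.4)
s=ctrl.sense(); y=s["orientation"][:,1]; print(s["time_s"],s["eef_pos"],s["ft_force"],"yaw",np.degrees(np.arctan2(y[1],y[0])),s["width"],s["grasp_force"])
for n in ("scene","side","wrist"):
    im,c=snap(n); ks=[k for k in blobs(red(im),100)]
    for k in ks[:2]: print(n,ctr(k),"at z=.06",cast(ctr(k),c,.06)[0],cv2.boundingRect(k))
    print(hole(im,c),[q[2] for q in pad(im,c)])
cv2.imwrite("pics/wf.png",im)
print("front_mark px",proj([[.657-.0649,.0128+.0033,.088],[.657,.0128,.19],[.657-.148,.0128+.0075,.01]],c))
E
```

```text
29.4167 [0.6542 0.013  0.1769] [-3.4315  0.8507  1.7031] yaw 87.10470360098792 0.01574981784311025 30.00188648700714
scene [278.5188 224.1942] at z=.06 [0.586  0.0055 0.06  ] (267, 205, 24, 34)
[] [array([ 878.4, -359.4,   91.4,   78.2,   14.2]), array([448.9,  15.4,  87.9,  80.1,  87.8])]
side [284.986  223.4098] at z=.06 [0.5866 0.0047 0.06  ] (273, 204, 24, 34)
[] [array([ 878.6, -360.6,   81. ,   75.9,   14.5]), array([447.9,  14.8,  83. ,  75.4,  88.6])]
wrist [281.1289 143.9579] at z=.06 [0.597  0.0191 0.06  ] (236, 99, 83, 83)
[] []
front_mark px [[277.359  140.0265]
 [277.3608 278.3392]
 [277.3686  45.8947]]
```

View pics/wf.png

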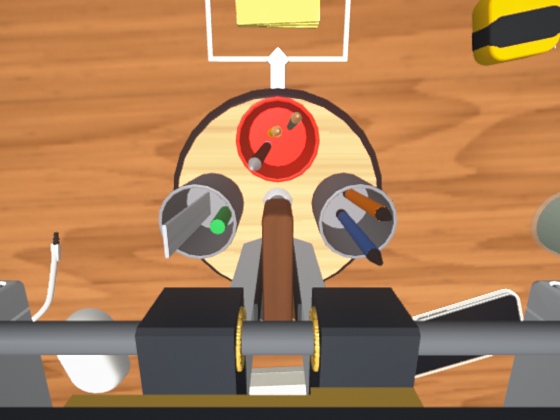

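The red mouth is centred at (277.5,140), against a predicted front mark of (277.4,140.0). The pointer tip is in line at (278,50) and the pad is centred in the outline, so I'm handing in.

```bash
python3 -c "
from workcell import ctrl
print(ctrl.sign_off())"
```

```text
the job is handed in; nothing more can be done
None
```

The job is handed in at about 30 s: the pad was slid to the centre of its square without lifting, the caddy is turned so the red cup lines up with the pointer, and the gripper is still closed on the handle.

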